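Shake the incense burner's grate and hold its lid over it

TASK

Clear the ash from the incense burner's grate: swing its red-knobbed spring lever all the way to its stop and let it spring back. Then pick up the burner's brass-coloured lid by its wooden grip, carry it across over the top of the rekebot and the cups on it, and hold it level, centred and square over the burner about a finger's width (15 mm) above the rim, without letting it touch the burner, so that the host can still lay incense in before it is closed. Finish still holding the lid there; leave the cups, the jebena and the plastic bowl where they stand.

Things in the scene. Friction and masses are not known exactly. Their poses are not given: they have to be found in the camera images.
- burner: Fixed brass-coloured rectangular incense burner on a marble tile 120 (x) x 160 (y) x 12 mm. Open trough 85 mm (x) by 125 mm (y, long side), walls 4 mm, rim 100 mm above the table. Origin: centre of the tile's underside; z up; the lever comes out of its -x side (towards the robot). It stands to the robot's left or right, the lid on the other side.
- burner_rim (a point): Centre of the burner's mouth, level with the top of its rim, 100 mm above the table; axes as the burner's.
- shaker (a joint): Angle of the burner's grate lever, rad: 0 at rest, 0.7 at its stop; a spring returns it (1.5 N at the knob to start it, 4 N at the stop). It turns about a vertical axis 30 mm from the burner's centre on its -x side. At rest it leans 0.35 rad from the burner's -x axis towards its +y; pushing the knob sideways towards the burner's -y raises the angle, at the stop it leans 0.35 rad to -y.
- shaker_knob (a point): On the axis of the lever's red knob, 80 mm above the table. The knob is an upright cylinder 22 mm across, from 57 to 102 mm above the table, 110 mm out from the lever's turning axis on a steel bar 8 mm thick whose middle is 40 mm above the table.
- lid_grip (a point): Centre of the wooden grip of the burner's loose lid (about 250 g), 58 mm above the lid's underside. The grip is a block 18 mm (x) by 66 mm (y) by 36 mm high, to be pinched across its 18 mm; the lid's stepped top below it is 30 mm high. x, y, z are the lid's: y along its long side, z up. Turning the lid half round makes no difference.
- lid_base (a point): Centre of the lid's flat underside; the lid is a brass-coloured stepped plate 95 mm (x) by 135 mm (y, long side); axes as the grip's. It lies on the mat at the start.
- rekebot: Fixed wooden coffee box (rekebot) 208 mm (x) by 138 mm (y) by 90 mm high, standing between lid and burner; origin at the centre of its underside. Three cups stand on its top, so that the tops reach 135 mm.
- cup0: White ceramic cup, 58 mm across the rim, 45 mm high, origin at the centre of its underside; stands loose on the rekebot.
- cup1: White ceramic cup, 58 mm across the rim, 45 mm high, origin at the centre of its underside; stands loose on the rekebot.
- cup2: White ceramic cup, 58 mm across the rim, 45 mm high, origin at the centre of its underside; stands loose on the rekebot.
- cup3: White ceramic cup, 58 mm across the rim, 45 mm high, origin at the centre of its underside; stands loose on the mat in front of the rekebot.
- cup4: White ceramic cup, 58 mm across the rim, 45 mm high, origin at the centre of its underside; stands loose on the mat in front of the rekebot.
- jebena: Loose clay coffee pot, 213 mm high, belly 132 mm across, handle towards its +y and spout towards its -y (to 95 mm); origin at the centre of its underside.
- bowl: Loose green plastic bowl with white clip-on lid, 146 mm across, 77 mm high; origin at the centre of its underside.

How it is judged:
By the outcome, as a careful person would: the job done as asked, in the order asked, and still so for the second after the job is handed in, while the arm keeps its last pose, push and grip.
It also fails if it takes over 64 s, if anything falls off the work surface, if the arm or the gripper's body presses on something with over 40 N, if the wrist force passes 120 N, or if a joint passes its speed limit or range.

ROBOT

A 6-joint arm with a two-finger parallel gripper is mounted at the origin on the work surface. World frame = base frame: x ahead of the robot, y to its left, z up, the work surface at z = 0. Lengths are in mm, angles in rad, forces in N, time in s.
With the tool pointing down it reaches from about 350 to 975 mm from the base axis. Payload 7.1 kg.
Tool frame: the origin (TCP) lies midway between the tips of the shut fingers; the grasp point (between the pads) lies ctrl.tcp_to_grasp behind it (ctrl.tcp_to_grasp is the distance from the TCP to the grasp point, in mm); z points along the fingers, y is the direction in which the jaws open and shut (so a half turn about z gives the same grasp; the last joint's range is limited). The gripper opens to 88 mm and grips with 3 to 60 N. Pads are 20 mm wide; open, the fingers measure 115 mm over their backs; the gripper's body (75 mm by 178 mm) begins 61 mm behind the grasp point.
Start: joints at [1.257, 0.423, 1.63, -0, 1.089, -0.019], TCP at [181.561, 598.03, 222.675] pointing down, gripper open.
Joint ranges: [-3, 3], [-0.9, 2.11], [0.09, 2.58], [-1.31, 4.45], [0.11, 2.69], [-2.54, 2.54]. Speed limits (rad/s): [2.39, 2.39, 3.01, 3.14, 3.14, 3.14].

INTERFACE

Orientations are given as a rotation vector (axis times angle).
In Python, from workcell import ctrl gives the robot as it stands.
- The arm moves only by the tool play_rows, never from a script. Its argument "increments" is text: rows parted by semicolons, each of 5 numbers parted by spaces: the opening, from 0 (shut) to 1 (fully open), then the shift along the world's x, y, z in m, then the turn about the world's z in degrees. A call has 1 to 20 rows; each row shifts and turns the commanded pose from where the row before left it; what a row does not reach is not made up. A row lasts 1/10 s, in which the tool goes at most 50 mm and 8.59 degrees, less where a joint would pass 70% of its speed; a pose out of reach is approached as far as the arm can. A call is refused whole if a number of a shift passes 0.05 or a number of a turn 8.59, either way. A call with a gripper value outside its range is refused whole. The fingers move at their own pace and stop on an object; the grip force is fixed at half the most. Time passes only in rows, so rows that do not move let the fingers close. It gives the time, the measured TCP pose, the force and the opening at its end, in the units of the state.
- ctrl.get_obs(): the state, without advancing time (a new reading comes with each control period).
- ctrl.get_image(name): name is "side" or "top" or "wrist"; returns a dict with "img" (420x560x3 uint8, red, green, blue), "range_z" (420x560 float32, mm along the optical axis (not along the pixel's ray), 0 where there is no reading), "vertical_fov" (degrees; the focal length in pixels is half the picture's height over the tangent of half this angle, whatever the lens; pixels are square), "cx", "cy" (the principal point, pixels), "origin" and "attitude" of the camera in the world. Camera axes: x right, y down, z forward; pixel columns grow to the right and rows downward; lengths in mm; the calibration is good to about 2 mm. A picture is of the moment at which its call begins.
- ctrl.close_job(): hands the job in, once; it reports no verdict.
The state is a dict: "t": time; "qpos": joint angles; "qvel": joint speeds; "joint_torque": joint torques, N m; "ee_pos": TCP position; "orientation": TCP orientation; "ft_force": force on the tool from outside, world axes, zero at the start; "moment": the same for the moment, N m; "width": finger opening in mm.
Only numpy, scipy, OpenCV 4.12 (cv2) and the standard library are available. Lean on these libraries where they do the work, as an engineer would, in place of code of your own. Each camera call takes 0.05 s, during which the arm holds its last target. There are 200 camera calls.

## Working session

There is one attempt and no reset: what is moved stays moved. The work goes in short steps, Python scripts to look and compute and a tool call to move; the robot and the scene stay as the last step left them, time stands still between calls to the robot, and variables do not carry over. Pictures are saved under pics/ and viewed, on a budget of 10 in all, crops included, one or two more only if the job needs it, and the job is handed in when it is done.

Besides the shell and the picture viewer there is one more tool, called after "Emit:" as name(argument=value, ...), one argument or row to a line, values as JSON. play_rows: Moves the arm, as the interface text tells. Its arguments: {"type":"object","properties":{"increments":{"type":"string"}},"required":["increments"]}

```bash
mkdir -p pics
cat > h.py <<'E'
import numpy as np, cv2
from workcell import ctrl
from scipy.spatial.transform import Rotation as R
def cam(n):
    d=ctrl.get_image(n); f=d["img"].shape[0]/2/np.tan(np.radians(d["vertical_fov"])/2)
    A=np.array(d["attitude"],float)
    M=A if A.shape==(3,3) else (R.from_rotvec(A).as_matrix() if A.size==3 else None)
    v,u=np.mgrid[:420,:560]; z=d["range_z"]
    P=np.stack([(u-d["cx"])/f*z,(v-d["cy"])/f*z,z],-1)@M.T+np.array(d["origin"])
    P[z<=0]=np.nan
    return d["img"],P,d
def save(img,name,s=1):
    cv2.imwrite("pics/"+name,cv2.resize(img[...,::-1],None,fx=s,fy=s,interpolation=cv2.INTER_CUBIC))
E
python3 - <<'E'
from h import *
print(ctrl.get_obs(), ctrl.tcp_to_grasp)
for n in("top","side"):
    i,P,d=cam(n); print(n,d["origin"],d["attitude"],d["vertical_fov"],d["cx"],d["cy"])
    save(i,n+"0.png",1.4); np.savez(n+"0.npz",i=i,P=P)
E
```

```text
{'t': 0.0, 'qpos': array([ 1.25702726e+00,  4.23849919e-01,  1.63066002e+00, -3.19115010e-05,
        1.08858449e+00, -1.89925068e-02]), 'qvel': array([-0.00039074, -0.00099255,  0.00146095, -0.00098154,  0.00122215,
       -0.00200116]), 'joint_torque': array([ 2.66929537e-04, -5.44630373e+01, -2.73666680e+01,  6.42859284e-02,
        2.27829331e-02, -1.02446058e-04]), 'ee_pos': array([181.3920864 , 597.53668337, 221.90780115]), 'orientation': array([-4.61303737e-01, -3.10731560e+00,  2.33358804e-03]), 'ft_force': array([-0.55080293,  0.15947452,  0.09814791]), 'moment': array([ 0.05039815, -0.02758271,  0.00746312]), 'width': 88.05929739706335} 18.700000000000003
top [547.08917551   1.1416463  964.60770643] [-2.21048086  2.16544995 -0.05509208] 51.083579371238905 275.23757867259553 204.09729504263865
side [ 448.970012   -704.95414183  630.52655931] [-2.19209826  0.21187244 -0.13223821] 47.157316872978924 282.4022859527259 211.92340442914673
```

View pics/top0.png

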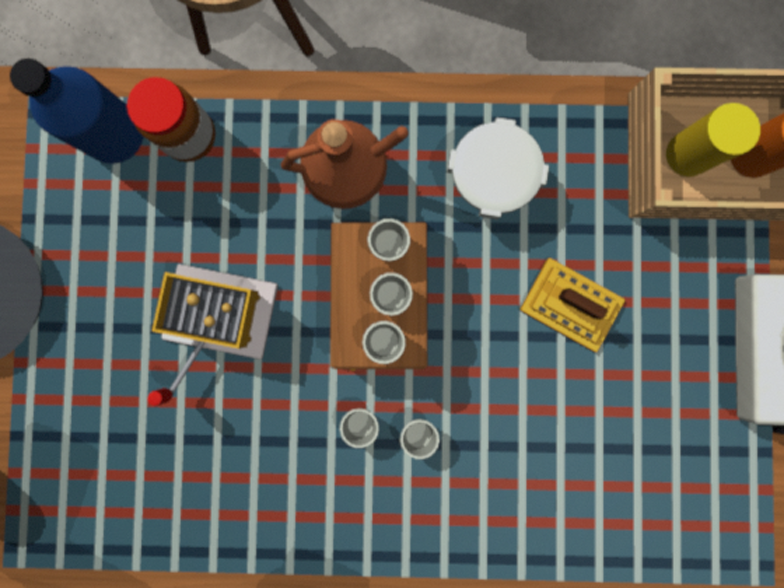

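View pics/side0.png

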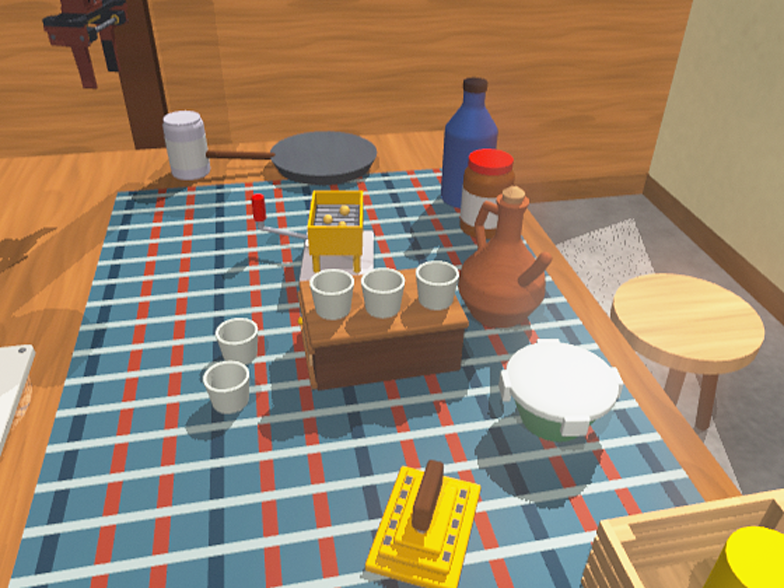

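The top view has the burner at about (205,310), its knob at (160,398), and the lid at (573,305) with its grip at (583,303). The rekebot lies between them with three cups, and two more cups stand nearer the robot. The side view agrees. Next I'll measure these from the depth.

```bash
cat > m.py <<'E'
from h import *
def rect(p,l=""):
    p=p[np.isfinite(p).all(1)]; r=cv2.minAreaRect(p[:,:2].astype(np.float32))
    b=cv2.boxPoints(r); e=b[1]-b[0]; e2=b[2]-b[1]
    L,S=(e,e2) if np.hypot(*e)>np.hypot(*e2) else (e2,e)
    a=np.degrees(np.arctan2(L[1],L[0]))
    print(l,len(p),"c",np.round(r[0],1),"long %.1f short %.1f long-axis yaw %.1f"%(np.hypot(*L),np.hypot(*S),(a+180)%180),"z med %.1f max %.1f"%(np.median(p[:,2]),p[:,2].max()))
E
python3 - <<'E'
from m import *
for n in("top","side"):
    D=np.load(n+"0.npz"); i=D["i"].astype(int);P=D["P"]
    r,g,b=i[...,0],i[...,1],i[...,2]; x,y,z=P[...,0],P[...,1],P[...,2]
    yel=(r>110)&(g>70)&(b<0.45*r)&(g>0.5*r)
    bur=(y>100)&(y<420)&(x>350)&(x<700)
    rect(P[yel&bur&(z>92)&(z<108)],n+" rim")
    k=(r>130)&(g<60)&(b<60)&bur&(z>50)&(z<115)
    rect(P[k],n+" knob"); rect(P[k&(z>97)],n+" knobtop")
    lid=(y<-120)&(y>-400)&(x>350)&(x<750)
    rect(P[lid&yel&(z>3)&(z<60)],n+" lid")
    rect(P[lid&(z>66)&(z<90)&(x<620)&(y>-340)],n+" grip")
    rek=(abs(y)<130)&(x>400)&(x<700)
    rect(P[rek&(z>80)&(z<96)&(r>g*1.2)&(x<580)],n+" rekebot")
    rect(P[rek&(z>125)&(z<142)&(x<600)],n+" cups")
E
```

```text
top rim 415 c [557.7 267.4] long 126.5 short 84.6 long-axis yaw 79.7 z med 99.1 max 103.8
top knob 83 c [434.3 327.3] long 19.4 short 17.3 long-axis yaw 0.8 z med 100.9 max 104.9
top knobtop 81 c [434.3 327.3] long 19.4 short 17.3 long-axis yaw 0.8 z med 101.0 max 104.9
top lid 2171 c [ 513.7 -247.6] long 242.0 short 137.0 long-axis yaw 152.7 z med 20.7 max 49.9
top grip 304 c [ 579.  -280.6] long 65.4 short 18.4 long-axis yaw 61.8 z med 75.4 max 79.7
top rekebot 2369 c [531.4  17. ] long 137.4 short 97.5 long-axis yaw 91.2 z med 89.6 max 95.5
top cups 408 c [546.9   5.2] long 111.9 short 57.3 long-axis yaw 173.0 z med 134.1 max 139.7
side rim 413 c [557.2 265.7] long 130.0 short 84.1 long-axis yaw 80.8 z med 98.6 max 103.9
side knob 158 c [434.1 322.4] long 20.5 short 19.1 long-axis yaw 6.4 z med 84.8 max 104.9
side knobtop 37 c [432.9 322.9] long 17.0 short 16.2 long-axis yaw 18.6 z med 102.2 max 104.9
side lid 4190 c [ 572.5 -241.3] long 377.9 short 200.4 long-axis yaw 148.1 z med 22.4 max 59.9
side grip 531 c [ 579.7 -282. ] long 67.3 short 17.9 long-axis yaw 62.0 z med 76.8 max 80.9
side rekebot 1466 c [530.4  15. ] long 139.7 short 97.0 long-axis yaw 91.2 z med 91.1 max 94.2
side cups 693 c [546.3   5.1] long 110.2 short 59.6 long-axis yaw 173.9 z med 132.5 max 138.2
```

Run:
```python
from m import *
D=np.load("side0.npz");P=D["P"]
for u,v in((185,120),(185,150),(240,155),(320,150),(90,60)):
    print(u,v,np.round(P[int(v/1.4),int(u/1.4)]))
R0=R.from_rotvec(ctrl.get_obs()["orientation"]).as_matrix(); print(np.degrees(np.arctan2(R0[1,1],R0[0,1])))
```

```text
185 120 [306. 643. 121.]
185 150 [298. 622.  66.]
240 155 [403. 647.  38.]
320 150 [571. 658.  31.]
90 60 [177. 549. 272.]
73.10863607238282
```

Emit:
play_rows(
  increments="0 0.026 -0.022 0 0.7;0 0.026 -0.022 0 0.7;0 0.026 -0.022 0 0.7;0 0.026 -0.022 0 0.7;0 0.026 -0.022 0 0.7;0 0.026 -0.022 0 0.7;0 0.026 -0.022 0 0.7;0 0.026 -0.022 0 0.7;0 0.026 -0.022 0 0.7;0 0.026 -0.022 0 0.7;0 0 0 -0.03 0;0 0 0 -0.03 0;0 0 0 -0.03 0;0 0 0 -0.03 0;0 0 0 0 0;0 0 0 0 0",
)

```text
t: 1.7
ee_pos: [441.3, 377.8, 102.6]
orientation: [-0.271, -3.129, 0.002]
ft_force: [0.9, 0.5, -0.5]
width: 0.5
```

Emit:
play_rows(
  increments="0 0 0 -0.019 0;0 0 0 -0.019 0;0 0 0 0 0;0 -0.002 -0.01 0 0;0 -0.002 -0.01 0 0;0 -0.002 -0.01 0 0;0 -0.002 -0.01 0 0;0 -0.002 -0.01 0 0;0 -0.002 -0.01 0 0;0 0 0 0 0",
)

```text
t: 2.7
ee_pos: [429.4, 316.8, 64.9]
orientation: [-0.272, -3.13, 0.0]
ft_force: [-2.0, 3.2, 1.6]
width: 0.2
```

Emit:
play_rows(
  increments="0 -0.002 -0.01 0 0;0 -0.002 -0.01 0 0;0 -0.002 -0.01 0 0;0 0 -0.006 0 0;0 0 0 0 0;0 0 0 0 0",
)

```text
t: 3.3
ee_pos: [424.4, 282.2, 64.9]
orientation: [0.272, 3.129, 0.001]
ft_force: [2.6, 4.1, 1.0]
width: 0.3
```

Emit:
play_rows(
  increments="0 0 -0.003 0 0;0 0 -0.003 0 0;0 0 0 0 0;0 0 0 0 0",
)

```text
t: 3.7
ee_pos: [424.6, 276.7, 65.0]
orientation: [0.271, 3.128, 0.002]
ft_force: [3.1, 4.9, 1.2]
width: 0.5
```

Emit:
play_rows(
  increments="0 0 -0.003 0 0;0 0 -0.003 0 0;0 0 0 0 0;0 0 0 0 0",
)

```text
t: 4.1
ee_pos: [425.1, 273.8, 65.2]
orientation: [0.273, 3.127, 0.01]
ft_force: [-0.3, 22.8, -3.6]
width: 0.5
```

```bash
cat > knob.py <<'E'
from m import *
for n in("top","side"):
    i,P,d=cam(n);i=i.astype(int);r,g,b=i[...,0],i[...,1],i[...,2]; x,y,z=P[...,0],P[...,1],P[...,2]
    k=(r>110)&(g<60)&(b<60)&(y>200)&(y<400)&(x>390)&(x<460)&(z>50)&(z<115)
    if k.sum()>5: rect(P[k],n); print(np.nanmean(P[k],0))
print(ctrl.get_obs()["ft_force"])
E
python3 knob.py
```

```text
side 191 c [421.1 250.5] long 24.4 short 21.3 long-axis yaw 89.6 z med 85.3 max 105.5
[421.28783321 245.26343083  84.90453965]
[-0.77126051 23.00302713 -3.36013675]
```

The lever is at its stop: the force jumped from 5 to 23 N and the knob is at its predicted end point. Now I'll back off and let it return.

Emit:
play_rows(
  increments="0 0.001 0.012 0 0;0 0.002 0.015 0 0;0 0.002 0.015 0 0;0 0.002 0.015 0 0;0 0.002 0.015 0 0;0 0.002 0.015 0 0;0 0.002 0.015 0 0;0 0 0.01 0.02 0;1 0 0 0.05 0;1 0 0 0.05 0;1 0 0 0 0",
)

```text
t: 5.3
ee_pos: [439.4, 385.1, 191.1]
orientation: [0.27, 3.123, 0.011]
ft_force: [0.1, 0.6, 0.7]
width: 21.0
```

```bash
python3 knob.py
```

```text
top 88 c [434.3 326.8] long 20.4 short 17.9 long-axis yaw 172.0 z med 101.2 max 104.2
[433.58722856 326.97461245 100.25225205]
side 163 c [432.6 321.9] long 21.6 short 15.9 long-axis yaw 171.8 z med 85.7 max 104.3
[433.51151398 320.42310728  84.28772258]
[-0.71666599 -0.95589521 -0.32669658]
```

Emit:
play_rows(
  increments="1 0 0 0.02 -6;1 0.008 -0.037 0 -6;1 0.008 -0.037 0 -6;1 0.008 -0.037 0 -6;1 0.008 -0.037 0 -6;1 0.008 -0.037 0 -6;1 0.008 -0.037 0 -6;1 0.008 -0.037 0 -6;1 0.008 -0.037 0 -6;1 0.008 -0.037 0 -6;1 0.008 -0.037 0 -6;1 0.008 -0.037 0 -6;1 0.008 -0.037 0 -6;1 0.008 -0.037 0 -6;1 0.008 -0.037 0 -6;1 0.008 -0.037 0 -6;1 0.008 -0.037 0 -6;1 0.004 -0.037 0 -6;1 0 -0.03 0 0;1 0 0 0 0",
)

```text
t: 7.4
ee_pos: [567.4, -279.8, 202.0]
orientation: [-2.692, -1.615, 0.004]
ft_force: [0.6, 1.1, -0.9]
width: 87.5
```

```bash
cat > lid.py <<'E'
from m import *
i,P,d=cam("wrist"); save(i,"w1.png",1.4)
i=i.astype(int);r,g,b=i[...,0],i[...,1],i[...,2]; x,y,z=P[...,0],P[...,1],P[...,2]
m=(abs(x-579)<60)&(abs(y+281)<60)
rect(P[m&(z>66)&(z<90)],"grip"); rect(P[m&(z>2)&(z<60)&(b<0.5*r)&(g>0.5*r)],"lid")
o=ctrl.get_obs(); R0=R.from_rotvec(o["orientation"]).as_matrix(); print(o["ee_pos"],np.degrees(np.arctan2(R0[1,1],R0[0,1])))
P=np.load("top0.npz")["P"]; q=P[(P[...,0]>590)&(P[...,0]<700)&(P[...,1]<-250)&(P[...,1]>-420)&(P[...,2]>60)]; print("near",len(q), q[:,2].max(), q[:,0].min(),q[:,1].max(),q[np.argmax(q[:,2])])
E
python3 lid.py
```

```text
grip 1398 c [ 581.2 -280.5] long 64.7 short 17.5 long-axis yaw 62.1 z med 75.2 max 78.6
lid 7261 c [ 581. -281.] long 133.0 short 94.2 long-axis yaw 61.9 z med 21.7 max 59.7
[ 567.26040022 -277.86978387  202.10084646] -28.041003900197676
near 57 78.83344597226983 590.0188243883412 -250.40235124021254 [ 590.01882439 -252.8216145    78.83344597]
```

Emit:
play_rows(
  increments="1 0.013 -0.002 0 0;1 0 0 -0.03 0;1 0 0 -0.03 0;1 0 0 -0.03 0;1 0 0 -0.02 0;1 0 0 0 0;1 0 0 0 0",
)

```text
t: 8.15
ee_pos: [582.1, -277.9, 94.5]
orientation: [-2.689, -1.622, 0.001]
ft_force: [-1.3, -0.3, 0.0]
width: 87.6
```

Emit:
play_rows(
  increments="1 -0.0015 -0.003 -0.02 0;1 0 0 -0.02 0;1 0 0 -0.008 0;1 0 0 0 0;0.05 0 0 0 0;0.05 0 0 0 0;0.05 0 0 0 0;0.05 0 0 0 0;0.05 0 0 0 0;0.05 0 0 0 0;0.05 0 0 0 0;0.05 0 0 0 0",
)

```text
t: 9.35
ee_pos: [580.0, -282.0, 46.6]
orientation: [-2.691, -1.62, 0.0]
ft_force: [0.0, 0.6, -0.4]
width: 27.3
```

Emit:
play_rows(
  increments="0 0 0 0 0;0 0 0 0 0;0 0 0 0 0;0 0 0 0 0;0 0 0 0 0;0 0 0 0 0",
)

```text
t: 9.95
ee_pos: [580.0, -282.0, 46.6]
orientation: [-2.691, -1.621, 0.0]
ft_force: [0.6, -0.1, -0.3]
width: 17.9
```

Emit:
play_rows(
  increments="0 0 0 0.01 0;0 0 0 0.02 0;0 0 0 0.03 0;0 0 0 0.03 0;0 0 0 0.03 0;0 0 0 0.03 0;0 0 0 0.02 0;0 0 0 0.01 0;0 0 0 0 0;0 0 0 0 0",
)

```text
t: 10.95
ee_pos: [579.4, -281.6, 225.7]
orientation: [-2.69, -1.62, 0.001]
ft_force: [1.2, 0.6, -3.8]
width: 17.5
```

```bash
cat > hold.py <<'E'
import sys
from m import *
o=ctrl.get_obs(); R0=R.from_rotvec(o["orientation"]).as_matrix(); e=o["ee_pos"]; print(np.round(e,1),"yaw %.2f"%np.degrees(np.arctan2(R0[1,1],R0[0,1])),"tilt",np.round(R0[:,2],4),o["width"],o["ft_force"])
for n in ("top","side"):
    i,P,d=cam(n); save(i,n+sys.argv[1]+".png",1.4); np.savez(n+sys.argv[1]+".npz",i=i,P=P)
    i=i.astype(int);r,g,b=i[...,0],i[...,1],i[...,2]; Q=P-e
    yel=(r>110)&(g>70)&(b<0.45*r)&(g>0.5*r)
    m=yel&(abs(Q[...,0])<110)&(abs(Q[...,1])<110)&(Q[...,2]<2)&(Q[...,2]>-55)
    p=P[m]; print(n,m.sum(),"zmin",np.percentile(p[:,2],[1,5,95])-e[2])
    if m.sum()>50: rect(p,n+" lid")
E
python3 hold.py 1
```

```text
[ 579.4 -281.6  225.7] yaw -27.89 tilt [-1.4e-03  7.0e-04 -1.0e+00] 17.459248645679455 [ 1.15961361  0.60222647 -3.77014276]
top 2067 zmin [-40.46966536 -36.97676275 -15.56244213]
top lid 2067 c [ 579.1 -279.7] long 133.6 short 94.6 long-axis yaw 62.1 z med 200.0 max 225.7
side 4754 zmin [-43.20006533 -38.32038059 -15.37055863]
side lid 4754 c [ 578.5 -281.3] long 137.0 short 95.0 long-axis yaw 62.2 z med 199.8 max 227.0
```

Run:
```python
from m import *
P=np.load("top0.npz")["P"]; x,y,z=P[...,0],P[...,1],P[...,2]
m=(abs(y-50)<170)&(z>141)&(x>300); q=P[m]; print(q.min(0),q.max(0),len(q))
```

```text
[757.82773509 -17.4391877  141.06052315] [807.67812224 149.12281093 215.60388974] 897
```

Emit:
play_rows(
  increments="0 -0.001 0.01 0 0;0 -0.001 0.02 0 1;0 -0.002 0.03 0 1;0 -0.002 0.033 0 1;0 -0.002 0.033 0 1;0 -0.002 0.033 0 1;0 -0.001 0.033 0 1;0 -0.001 0.033 0 1;0 -0.001 0.033 0 1;0 -0.001 0.033 0 1;0 -0.001 0.033 0 1;0 -0.001 0.033 0 1;0 -0.001 0.033 0 1;0 -0.001 0.033 0 1;0 -0.001 0.033 0 1;0 -0.001 0.033 0 1;0 -0.001 0.033 0 1;0 -0.001 0.03 0 1;0 -0.001 0.02 0 1;0 0 0.01 0 0",
)

```text
t: 13.05
ee_pos: [555.8, 302.2, 226.4]
orientation: [-2.401, -2.025, 0.001]
ft_force: [-0.2, -0.7, -2.1]
width: 18.0
```

Emit:
play_rows(
  increments="0 0 0 0 0;0 0 0 0 0;0 0 0 0 0",
)

```text
t: 13.35
ee_pos: [557.1, 298.8, 226.6]
orientation: [2.406, 2.02, -0.001]
ft_force: [1.2, 0.2, -3.3]
width: 17.9
```

```bash
python3 hold.py 2
python3 - <<'E'
from m import *
# rim from start views, refined: take the ring of all rim-height yellow points of the burner; compare side now
for n in("top0","side0","side2"):
    D=np.load(n+".npz"); i=D["i"].astype(int);P=D["P"]
    r,g,b=i[...,0],i[...,1],i[...,2]; x,y,z=P[...,0],P[...,1],P[...,2]
    yel=(r>110)&(g>70)&(b<0.45*r)&(g>0.5*r)
    rect(P[yel&(y>180)&(y<350)&(x>450)&(x<650)&(z>94)&(z<105)],n)
    rect(P[yel&(y>180)&(y<350)&(x>450)&(x<650)&(z>55)&(z<105)],n+" body")
E
```

```text
[557.1 298.8 226.6] yaw -9.96 tilt [-3.e-04 -5.e-04 -1.e+00] 17.896976365972257 [ 1.16908085  0.20156481 -3.31324669]
top 2082 zmin [-38.4569004  -36.95504585 -16.16437793]
top lid 2082 c [556.  299.2] long 134.1 short 93.5 long-axis yaw 80.2 z med 200.1 max 228.2
side 1169 zmin [-42.29593611 -39.86133977 -14.91928574]
side lid 1169 c [555.7 296.9] long 134.9 short 94.5 long-axis yaw 79.5 z med 200.0 max 224.0
top0 396 c [557.7 267.4] long 126.5 short 84.6 long-axis yaw 79.7 z med 99.3 max 103.8
top0 body 552 c [557.7 267.4] long 126.5 short 84.6 long-axis yaw 79.7 z med 98.4 max 103.8
side0 345 c [557.2 265.7] long 130.0 short 84.1 long-axis yaw 80.8 z med 99.6 max 103.9
side0 body 1240 c [558.1 265.8] long 132.1 short 84.6 long-axis yaw 79.7 z med 86.3 max 103.9
side2 339 c [557.4 265.6] long 129.9 short 84.1 long-axis yaw 80.6 z med 99.3 max 104.2
side2 body 1238 c [557.9 265.4] long 132.2 short 84.8 long-axis yaw 79.7 z med 86.2 max 104.2
```

Emit:
play_rows(
  increments="0 0.0017 -0.0105 0 0;0 0 -0.0105 0 0;0 0 -0.0105 0 0;0 0 0 -0.015 0;0 0 0 -0.015 0;0 0 0 -0.012 0;0 0 0 -0.008 0;0 0 0 0 0;0 0 0 0 0;0 0 0 0 0",
)

```text
t: 14.45
ee_pos: [559.1, 268.9, 177.2]
orientation: [2.404, 2.022, 0.002]
ft_force: [-0.1, 0.9, -2.7]
width: 17.9
```

```bash
python3 hold.py 3
python3 - <<'E'
from m import *
D=np.load("side3.npz"); i=D["i"].astype(int);P=D["P"]
r,g,b=i[...,0],i[...,1],i[...,2]; x,y,z=P[...,0],P[...,1],P[...,2]
yel=(r>110)&(g>70)&(b<0.45*r)&(g>0.5*r)&(y>150)&(y<380)&(x>450)&(x<650)
rect(P[yel&(z>92)&(z<105)],"rim now")
# front face (-y side): z histogram of yellow by column
h,e=np.histogram(z[yel],np.arange(60,190,4)); print(list(zip(e[:-1],h)))
E
```

```text
[559.1 268.9 177.2] yaw -9.87 tilt [ 9.e-04  4.e-04 -1.e+00] 17.928137267984283 [-0.10236864  0.9244671  -2.7118735 ]
top 1743 zmin [-38.17361425 -36.86667917 -16.15777604]
top lid 1743 c [557.6 269.3] long 134.0 short 93.9 long-axis yaw 80.1 z med 150.4 max 178.0
side 1207 zmin [-44.10212765 -40.48226554 -14.63584478]
side lid 1207 c [556.9 265.8] long 134.3 short 94.7 long-axis yaw 80.6 z med 150.1 max 176.7
rim now 225 c [552.  233.8] long 84.1 short 65.8 long-axis yaw 170.8 z med 98.2 max 103.2
[(np.int64(60), np.int64(53)), (np.int64(64), np.int64(64)), (np.int64(68), np.int64(57)), (np.int64(72), np.int64(62)), (np.int64(76), np.int64(59)), (np.int64(80), np.int64(75)), (np.int64(84), np.int64(89)), (np.int64(88), np.int64(76)), (np.int64(92), np.int64(70)), (np.int64(96), np.int64(78)), (np.int64(100), np.int64(77)), (np.int64(104), np.int64(0)), (np.int64(108), np.int64(0)), (np.int64(112), np.int64(0)), (np.int64(116), np.int64(0)), (np.int64(120), np.int64(0)), (np.int64(124), np.int64(0)), (np.int64(128), np.int64(2)), (np.int64(132), np.int64(50)), (np.int64(136), np.int64(64)), (np.int64(140), np.int64(254)), (np.int64(144), np.int64(201)), (np.int64(148), np.int64(81)), (np.int64(152), np.int64(260)), (np.int64(156), np.int64(45)), (np.int64(160), np.int64(247)), (np.int64(164), np.int64(1)), (np.int64(168), np.int64(0)), (np.int64(172), np.int64(1)), (np.int64(176), np.int64(2)), (np.int64(180), np.int64(6)), (np.int64(184), np.int64(2))]
```

Emit:
play_rows(
  increments="0 0.0003 -0.001 -0.006 0;0 0 0 -0.006 0;0 0 0 -0.0035 0;0 0 0 0 0;0 0 0 0 0;0 0 0 0 0;0 0 0 0 0",
)

```text
t: 15.25
ee_pos: [559.2, 267.6, 161.4]
orientation: [2.405, 2.022, 0.001]
ft_force: [0.5, 0.0, -3.8]
width: 17.7
```

```bash
python3 hold.py 4
python3 - <<'E'
from m import *
D=np.load("side4.npz"); i=D["i"].astype(int);P=D["P"]
r,g,b=i[...,0],i[...,1],i[...,2]; x,y,z=P[...,0],P[...,1],P[...,2]
yel=(r>110)&(g>70)&(b<0.45*r)&(g>0.5*r)&(y>150)&(y<380)&(x>450)&(x<650)
zz=np.sort(z[yel]); zz=zz[(zz>90)&(zz<125)]; k=np.argmax(np.diff(zz)); print("gap",zz[k],zz[k+1])
for q in range(510,620,20):
    s=yel&(abs(x-q)<10); a=np.sort(z[s&(z>85)&(z<125)]); k=np.argmax(np.diff(a)); print(q,a[k],a[k+1])
save(D["i"][90:230,160:340],"crop4.png",4)
E
python3 knob.py
```

```text
[559.2 267.6 161.4] yaw -9.89 tilt [ 4.e-04  2.e-04 -1.e+00] 17.70454294111746 [ 0.47249533  0.04429446 -3.84831763]
top 1671 zmin [-38.34184562 -37.21458332 -16.13951   ]
top lid 1671 c [557.7 268.4] long 134.5 short 93.9 long-axis yaw 80.1 z med 134.4 max 161.1
side 1199 zmin [-42.24910315 -39.67081381 -14.85203444]
side lid 1199 c [557.3 265.9] long 135.4 short 93.5 long-axis yaw 80.6 z med 135.2 max 161.6
gap 103.32652374690133 117.70019433150298
510 102.08634107223725 117.70019433150298
530 102.06852515837966 118.23669950676651
550 102.17176887773223 118.21320014931803
570 102.80179052560231 118.77014923353505
590 103.32652374690133 118.60285090842916
side 162 c [432. 323.] long 22.4 short 17.0 long-axis yaw 152.0 z med 85.2 max 104.9
[433.45259283 320.3737418   84.23747565]
[-0.8776089  -0.5684196  -4.12452527]Traceback (most recent call last):
  File "<stdin>", line 7, in <module>
    return _wrapfunc(a, 'argmax', axis=axis, out=out, **kwds)
    return bound(*args, **kwds)
ValueError: attempt to get argmax of an empty sequence
```

View pics/top4.png

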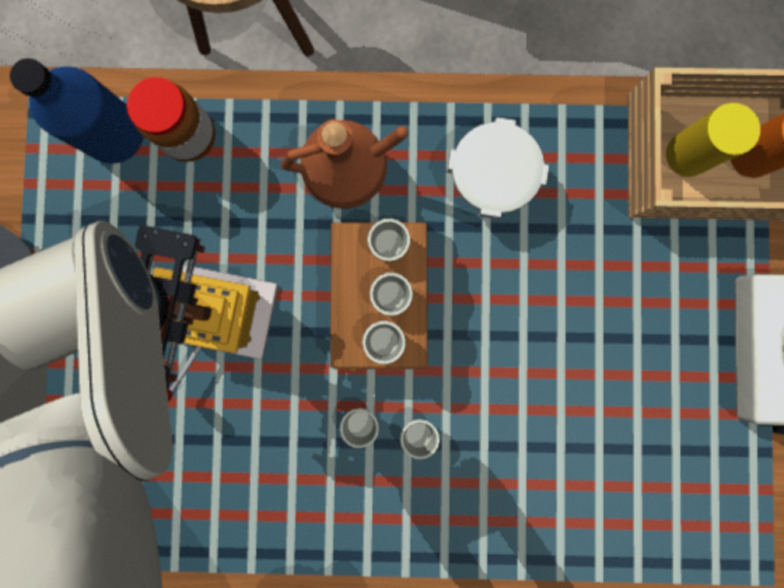

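The top view shows the lid over the burner. The cups, jebena and bowl are exactly where they were, and the knob is back at rest. Lid and rim centres agree within about 1 mm, yaw within about 1°, and the gap is about 15 mm. I'll hand it in.

```bash
python3 -c "
from workcell import ctrl
print(ctrl.close_job())"
```

```text
the job is handed in; nothing more can be done
None
```

I cleared the grate, then carried the lid over the rekebot and the cups. I handed the job in at about 15 s of the 64 s allowed, with the gripper still holding the lid above the burner.

- **Lever:** I pushed it with the shut fingers until the force rose from about 5 N to 23 N, with the knob within 3 mm of its predicted stop point. Both cameras then showed it back at rest.
- **Lid position:** The last readings put it within about 1 mm of the burner's centre and within about 1° of square. The gripper was tilted less than 0.1°.
- **Gap above the rim:** It is about 15 mm, by arm height (14.8 mm) and by the side camera (14 to 16 mm). The wrist force of about 4 N was no higher than when the lid hung free.
- **Everything else:** In the last top view the cups, jebena and bowl looked unmoved. I judged this by eye and did not measure it.

**Disagreements and failures:** The two cameras differ by 1–2 mm on where the lid and rim are along y, so I compared lid with rim within each camera. My last close-up crop failed to save, so I checked the gap from depth readings only. That gap check also stopped early at one end of the lid, where the side view had no usable points.

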